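Stir the polishing beads

ROBOT

A 6-joint arm with a two-finger parallel gripper is mounted at the origin on the work surface. World frame = base frame: x ahead of the robot, y to its left, z up, the work surface at z = 0. Lengths are in mm, angles in rad, forces in N, time in s.
With the tool pointing down it reaches from about 350 to 775 mm from the base axis. Payload 7.3 kg.
Tool frame: the origin (TCP) lies at the very end of the fingers, on their centre line; the grasp point (between the pads) lies 19 mm behind it; z points along the fingers, y is the line along which they close (so a half turn about z gives the same grasp; the last joint's range is limited). The gripper opens to 92 mm and grips with 3 to 60 N. Pads are 19 mm wide; open, the fingers measure 130 mm over their backs; the gripper's body (75 mm by 190 mm) begins 47 mm behind the grasp point.
Start: joints at [0.997, 0.342, 1.524, -0, 1.275, -0.146], TCP at [217.795, 477.713, 226.741] pointing down, gripper open.
Joint ranges: [-2.53, 2.53], [-0.77, 2.02], [0.04, 2.7], [-1, 4.14], [0.28, 2.66], [-3.11, 3.11]. Speed limits (rad/s): [2.57, 2.57, 3.14, 3.14, 3.14, 3.14].

INTERFACE

Orientations are given as [roll, pitch, yaw] about the fixed x, y, z axes, in that order (R = Rz(yaw) Ry(pitch) Rx(roll)).
In Python, from plant import bot gives the robot as it stands.
- The arm moves only by the tool jog_arm, never from a script. Its argument "targets" is a list of rows, each an object with "xyz": the shift along the tool's x, y, z as a fraction of full scale, a list of three; "spin": the turn about the tool's z as a fraction of full scale. In form: [{"xyz": [x, y, z], "spin": spin}, ...]. A call has exactly 10 rows; each row shifts and turns the commanded pose from where the row before left it, along the tool's axes as they then stand; what a row does not reach is not made up. Full scale, the value 1, is 80 mm for a shift and 0.1 rad for a turn. A row lasts 1/8 s, in which the tool goes at most 62.5 mm and 10.7 degrees, less where a joint would pass 70% of its speed; a pose out of reach is approached as far as the arm can. A call with a number of a shift or a turn outside -1 to 1 is refused whole. A call with a gripper value outside its range is refused whole. "gripper" is the opening in per cent of the stroke, from 0 (shut) to 100 (fully open), set as the call begins (left out, the last holds). The fingers move at their own pace and stop on an object; the grip force is fixed at half the most. Time passes only in rows, so rows that do not move let the fingers close, or fill a call up. It gives the time, the measured TCP pose, the force, the opening and the grip force at its end, in the units of the state.
- bot.get_obs(): the state, without advancing time (a new reading comes with each control period).
- bot.capture(name): name is "scene" or "top"; returns the picture (400x640x3 uint8, blue, green, red); there is no depth.
- bot.get_calibration(name): a dict with "vfov" (degrees; the focal length in pixels is half the picture's height over the tangent of half this angle, whatever the lens; pixels are square), "cx", "cy" (the principal point, pixels), "eye" and "rotation" of the camera in the world. Camera axes: x right, y down, z forward; pixel columns grow to the right and rows downward; lengths in mm; the calibration is good to about 2 mm. A picture is of the moment at which its call begins. get_calibration takes no time and is no camera call.
- bot.close_job(): hands the job in; it is judged then, once.
The state is a dict: "time": time; "joint_positions": joint angles; "dq": joint speeds; "tau": joint torques, N m; "tool_pos": TCP position; "tcp_rot": TCP orientation; "contact_force": force on the tool from outside, world axes, zero at the start; "moment": the same for the moment, N m; "grip_width": finger opening in mm; "finger_force": force on a finger pad.
Only numpy, scipy, OpenCV 4.12 (cv2) and the standard library are available. Lean on these libraries where they do the work, as an engineer would, in place of code of your own. Each camera call takes 0.05 s, during which the arm holds its last target. There are 200 camera calls.

TASK

The polishing beads in the wide steel pot need stirring up. Take the mixing spatula from its rest and stand it blade-down in the pot; let go of it, take it again by the top of its handle and, holding it upright, stir round the pot for three full turns with the blade down near the floor, so that the beads all round the pot are shifted. Then stand the spatula blade-down in the narrow white jar; no bead may leave the pot and the other things on the bench are to be left alone.

Things in the scene. Friction and masses are not known exactly. Their poses are not given: they have to be found in the camera images.
- spatula: mixing spatula, 200 mm long, 110 g: straight 16 x 16 mm square bar (wooden handle, then 40 mm of steel shank) with a steel blade 50 mm long, 18 mm wide (along y), 8 mm thick. Origin on the axis at mid-length; x runs from blade tip to handle end, z is up as it lies. Balances about 80 mm from the tip. Starts lying level in the rest, axis 38 mm above the table
- spatula_tip (a point): end of the blade, on the axis, 100 mm from the spatula's origin
- spatula_end (a point): end of the wooden handle, on the axis, 100 mm from the spatula's origin
- rest: grey plastic rest, fixed, origin under its middle on the table: two saddles 30 mm high, 50 mm wide, 14 mm thick, with 10 mm horns either side of the bar, 55 mm to its -x and 80 mm to its +x side, on a 6 mm base plate. The spatula lies along its x, handle to +x, mid-length over the origin; between the saddles the bar is free for 120 mm
- pot: wide steel pot, upright, fixed to the table: outside diameter 102 mm, inside 92 mm, rim 86 mm above the table, inner floor 6 mm above it. Origin at the centre of its underside. Six beads lie on its floor in a ring. A spatula left in it leans about 40 degrees from upright, tip in one corner, bar on the rim across from it
- jar: narrow white ceramic jar, upright and fixed to the table, empty at the start: outside diameter 78 mm, inside diameter 68 mm, rim 110 mm above the table, inner floor 6 mm above the table. Origin at the centre of its underside. The spatula stands in it leaning about 25 degrees
- bead1_center (a point): centre of one of the six white ceramic polishing beads, balls of 20 mm diameter and 25 g, loose on the floor of the pot
- bead2_center (a point): centre of one of the six white ceramic polishing beads, balls of 20 mm diameter and 25 g, loose on the floor of the pot
- bead3_center (a point): centre of one of the six white ceramic polishing beads, balls of 20 mm diameter and 25 g, loose on the floor of the pot
- bead4_center (a point): centre of one of the six white ceramic polishing beads, balls of 20 mm diameter and 25 g, loose on the floor of the pot
- bead5_center (a point): centre of one of the six white ceramic polishing beads, balls of 20 mm diameter and 25 g, loose on the floor of the pot
- bead6_center (a point): centre of one of the six white ceramic polishing beads, balls of 20 mm diameter and 25 g, loose on the floor of the pot
- cast_a: plaster jaw model, 60 x 66 x 36 mm, bystander; origin at the centre of its underside
- cast_b: plaster jaw model, 60 x 66 x 36 mm, bystander; origin at the centre of its underside
- spray: white bottle, 52 mm diameter, 170 mm high, bystander; origin at the centre of its underside
- tub: grey closed tub, 60 mm diameter, 50 mm high, bystander; origin at the centre of its underside
- bench_block: wooden bench block 90 x 50 x 30 mm, bystander; origin at the centre of its underside
- wax_knife: hand tool, 160 mm long, lying, bystander; origin at one point on its axis
There are look-alikes about, which are no part of the job. What is shaped like the spatula but purple is not meant.

How it is judged (in metres and radians):
On the way, in this order (a step that is already met when the one before it is completed fails the run):
1. the spatula stands on its own in the pot, blade down among the beads, let go of and at rest (z of spatula_tip in the frame of pot below 0.045 m and horizontal distance between spatula_tip and pot below 0.05 m and height (world z) of spatula_end above 0.09 m and contact force between the fingers and spatula below 0.05 N and linear speed of spatula below 0.03 m/s), for 0.2 s.
2. stirring, blade down, held within 34 degrees of upright, tip on one side of the pot (its +x) (contact force between the fingers and spatula above 1 N and angle between spatula's own x axis and vertical below 0.6 rad and z of spatula_tip in the frame of pot below 0.03 m and horizontal distance between spatula_tip and pot below 0.05 m and x of spatula_tip in the frame of pot above 0.011 m).
3. stirring, blade down, held within 34 degrees of upright, tip a quarter turn on (either way) (contact force between the fingers and spatula above 1 N and angle between spatula's own x axis and vertical below 0.6 rad and z of spatula_tip in the frame of pot below 0.03 m and horizontal distance between spatula_tip and pot below 0.05 m and x of spatula_tip in the frame of pot between -0.009 and 0.009 m and (y of spatula_tip in the frame of pot above 0.011 m or y of spatula_tip in the frame of pot below -0.011 m)).
4. stirring, blade down, held within 34 degrees of upright, tip on the opposite side (its -x) (contact force between the fingers and spatula above 1 N and angle between spatula's own x axis and vertical below 0.6 rad and z of spatula_tip in the frame of pot below 0.03 m and horizontal distance between spatula_tip and pot below 0.05 m and x of spatula_tip in the frame of pot below -0.011 m).
5. stirring, blade down, held within 34 degrees of upright, tip a further quarter turn on (all of step 3).
6. stirring, blade down, held within 34 degrees of upright, tip back at the first side, one of each facing pair of beads shifted 12 mm (all of step 2 and distance of any of bead1_center, bead4_center from where it was at the start of the episode above 0.012 m and distance of any of bead2_center, bead5_center from where it was at the start of the episode above 0.012 m and distance of any of bead3_center, bead6_center from where it was at the start of the episode above 0.012 m).
7. stirring, blade down, held within 34 degrees of upright, second round: a quarter turn on (all of step 5).
8. stirring, blade down, held within 34 degrees of upright, second round: across the pot (-x) (all of step 4).
9. stirring, blade down, held within 34 degrees of upright, second round: a further quarter turn on (all of step 7).
10. stirring, blade down, held within 34 degrees of upright, second round: back at the first side (all of step 2).
At the end, for the whole second after the job is handed in: The spatula stands blade-down in the jar, let go of and at rest (tip inside the jar and within 25 mm of its underside's height, handle end more than 140 mm above the table), and all six beads are in the pot (horizontal distance between spatula_tip and jar below 0.036 m and z of spatula_tip in the frame of jar below 0.025 m and height (world z) of spatula_end above 0.14 m and linear speed of spatula below 0.03 m/s and angular speed of spatula below 0.3 rad/s and horizontal distance between each of bead1_center, bead2_center, bead3_center, bead4_center, bead5_center, bead6_center and pot below 0.05 m and height (world z) of each of bead1_center, bead2_center, bead3_center, bead4_center, bead5_center, bead6_center below 0.075 m); the robot touches nothing.
It fails at once if a bead leaves the pot (horizontal distance between any of bead1_center, bead2_center, bead3_center, bead4_center, bead5_center, bead6_center and pot above 0.056 m).
It fails at once if a bystander is pushed more than 30 mm (distance of any of cast_a, cast_b, spray, tub, bench_block, wax_knife from where it was at the start of the episode above 0.03 m).
It also fails if it takes over 72 s, if anything falls off the work surface, if the arm or the gripper's body presses on something with over 40 N, if the wrist force passes 120 N, or if a joint passes its speed limit or range.

## Working session

There is one attempt and no reset: what is moved stays moved. The work goes in short steps, Python scripts to look and compute and a tool call to move; the robot and the scene stay as the last step left them, time stands still between calls to the robot, and variables do not carry over. Pictures are saved under pics/ and viewed, at most 10 in all, crops included, and the job is handed in when it is done.

Besides the shell and the picture viewer there is one more tool, called after ">>>" as name(argument=value, ...), one argument or row to a line, values as JSON. jog_arm: Moves the arm, as the interface text tells. Shift numbers are shares of 80 mm and turn numbers shares of 0.1 rad, none past 1 either way. Its arguments: {"type":"object","properties":{"targets":{"type":"array","items":{"type":"object","properties":{"xyz":{"type":"array","items":{"type":"number"}},"spin":{"type":"number"}}}},"gripper":{"type":"number"}},"required":["targets"]}

```bash
mkdir -p pics; ls
python3 - <<'E'
from plant import bot
import cv2
print(bot.get_obs())
for n in("scene","top"):
    c=bot.get_calibration(n);print(n,c)
    cv2.imwrite(f"pics/{n}0.png",bot.capture(n))
E
```

```text
pics
{'time': 0.0, 'joint_positions': array([ 9.96986923e-01,  3.42739325e-01,  1.52500717e+00, -1.92712516e-05,
        1.27540788e+00, -1.46011119e-01]), 'dq': array([-0.00058793,  0.0010136 ,  0.00119309, -0.00055056,  0.00135543,
       -0.00085025]), 'tau': array([-9.92117066e-06, -4.31260514e+01, -2.44213378e+01,  7.18127307e-02,
        5.61614684e-02, -1.50177661e-04]), 'tool_pos': array([217.57329588, 477.34687383, 226.03978739]), 'tcp_rot': array([-3.14004486e+00, -2.08988235e-04,  2.71379983e+00]), 'contact_force': array([ 0.80802505,  0.54767637, -0.79053946]), 'moment': array([ 0.03629068, -0.00879732,  0.04082065]), 'finger_force': 0.0, 'grip_width': 91.8417243822334}
scene {'vfov': 49.65658445198208, 'cx': 314.1189735194905, 'cy': 201.0500037843698, 'eye': array([1356.32450238, -686.89370327,  796.73482269]), 'rotation': array([-2.16646288, -0.01992594,  0.85753378])}
top {'vfov': 55.00410328693329, 'cx': 323.2193601075072, 'cy': 196.60865073389635, 'eye': array([364.64953062,  49.61132042, 989.13608857]), 'rotation': array([-2.96955594, -0.01394907, -1.5483718 ])}
```

View pics/scene0.png

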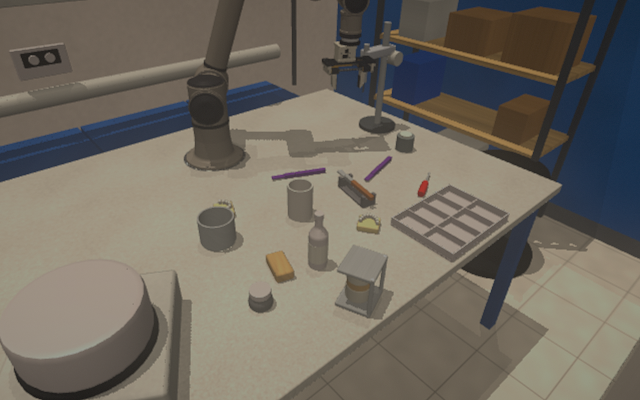

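View pics/top0.png

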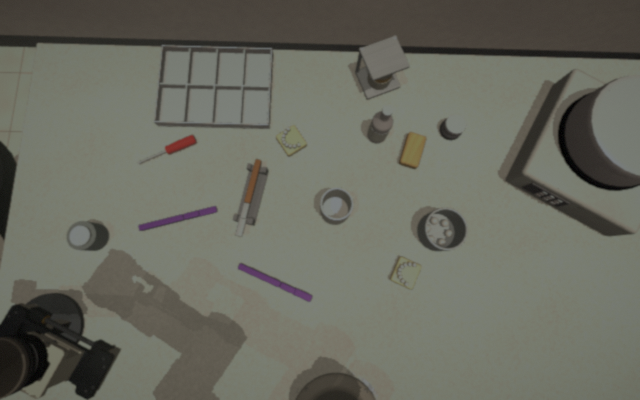

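The spatula candidates in the top view are:
- Orange-handled bar in the grey rest at (248,197).
- Purple bar at (178,218).
- Purple bar at (275,282).
- Red tool at (168,150), the wax knife.

I choose the one in the rest. The jar is at (336,204) and the pot at (441,229), with beads visible in it.

```bash
cat > h.py <<'E'
import numpy as np, cv2
from scipy.spatial.transform import Rotation as Ro
from plant import bot
def cam(n):
    c=bot.get_calibration(n); f=200/np.tan(np.radians(c["vfov"])/2)
    return np.array(c["eye"]),Ro.from_euler("xyz",c["rotation"]).as_matrix(),f,c["cx"],c["cy"]
def unproj(n,u,v,z):
    e,R,f,cx,cy=cam(n); d=R@np.array([(u-cx)/f,(v-cy)/f,1]); return e+d*(z-e[2])/d[2]
def proj(n,p):
    e,R,f,cx,cy=cam(n); q=R.T@(np.array(p,float)-e); return np.array([cx+f*q[0]/q[2],cy+f*q[1]/q[2]])
E
python3 - <<'E'
from h import *
t=cv2.imread("pics/top0.png"); s=cv2.imread("pics/scene0.png")
a=cv2.resize(t[150:250,210:310],(400,400),interpolation=cv2.INTER_CUBIC)
b=cv2.resize(t[180:280,390:490],(400,400),interpolation=cv2.INTER_CUBIC)
cv2.imwrite("pics/c1.png",cv2.convertScaleAbs(np.hstack([a,b]),alpha=1.6))
for nm,u,v,z in[("end",257.5,161,38),("tip",239,235,38),("jar rim",336,204,110),("pot rim",441,229,86),("spray",381,117,170),("casta",291,140,36),("castb",405,272,36)]:
    p=unproj("top",u,v,z); print(nm,p.round(),"scene px",proj("scene",p).round())
E
```

```text
end [618. 210.  38.] scene px [371. 198.]
tip [429. 245.  38.] scene px [338. 171.]
jar rim [501.  11. 110.] scene px [299. 184.]
pot rim [ 451. -239.   86.] scene px [218. 214.]
spray [692. -85. 170.] scene px [317. 207.]
casta [677. 127.  36.] scene px [366. 216.]
castb [ 349. -164.   36.] scene px [224. 203.]
```

View pics/c1.png

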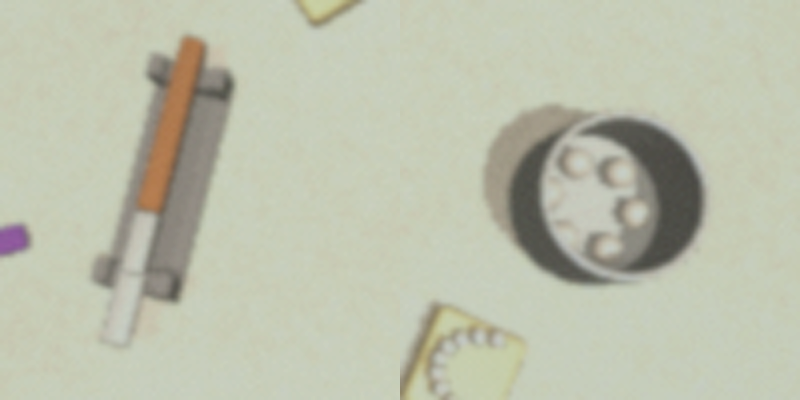

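The crop confirms the orange-handled bar in the rest: handle end at px (258,159.5), blade tip at (238.8,236). The pot rim is centred near (446,229), with six beads on its floor. Next I refine pot, jar and spatula poses by model edges.

```bash
cat > fit.py <<'E'
from h import *
from scipy.optimize import minimize
ims={n:cv2.imread(f"pics/{n}0.png") for n in("top","scene")}
G={}
for n,i in ims.items():
    g=cv2.GaussianBlur(cv2.cvtColor(i,cv2.COLOR_BGR2GRAY).astype(np.float32),(0,0),1.0)
    G[n]=cv2.magnitude(cv2.Sobel(g,5,1,0),cv2.Sobel(g,5,0,1))
def samp(n,P):
    p=np.array([proj(n,q) for q in P],np.float32)
    return cv2.remap(G[n],p[:,:1],p[:,1:],1).mean()
A=np.linspace(0,2*np.pi,60)
def ring(c,r,z): return [(c[0]+r*np.cos(a),c[1]+r*np.sin(a),z) for a in A]
for nm,c0,ro,h in(("jar",(501,11),39,110),("pot",(441,-247),51,86)):
    for ns in(("top",),("scene",)):
        f=lambda c:-sum(samp(n,ring(c,ro,h))+samp(n,ring(c,ro-5,h)) for n in ns)
        best=min(((f((c0[0]+dx,c0[1]+dy)),c0[0]+dx,c0[1]+dy) for dx in range(-16,17,4) for dy in range(-16,17,4)))
        r=minimize(f,best[1:],method="Nelder-Mead"); print(nm,ns,r.x.round(1),round(r.fun,1))
E
python3 - <<'E'
from fit import *
for u,v in((258,159.5),(238.8,236.2)): print(unproj("top",u,v,42).round(1))
hsv=cv2.cvtColor(ims["top"],cv2.COLOR_BGR2HSV)[150:250,210:310]
m=((hsv[...,0]<16)&(hsv[...,1]>110)).astype(np.uint8); m=cv2.morphologyEx(m,2,np.ones((2,2),np.uint8))
r=cv2.minAreaRect(cv2.findNonZero(m)); print(r); b=cv2.boxPoints(r)+(210,150)
print([unproj("top",*q,44).round(1) for q in b])
for x,y in((575,163),(618,173),(632,212),(605,245),(552,194),(563,228)): print("bead",unproj("top",390+(x-400)/4,180+y/4,22).round())
E
```

```text
Traceback (most recent call last):
  File "fit.py", line 16, in <module>
    best=min(((f((c0[0]+dx,c0[1]+dy)),c0[0]+dx,c0[1]+dy) for dx in range(-16,17,4) for dy in range(-16,17,4)))
  File "fit.py", line 16, in <genexpr>
    best=min(((f((c0[0]+dx,c0[1]+dy)),c0[0]+dx,c0[1]+dy) for dx in range(-16,17,4) for dy in range(-16,17,4)))
               ~^^^^^^^^^^^^^^^^^^^^^
  File "fit.py", line 15, in <lambda>
    f=lambda c:-sum(samp(n,ring(c,ro,h))+samp(n,ring(c,ro-5,h)) for n in ns)
                ~~~^^^^^^^^^^^^^^^^^^^^^^^^^^^^^^^^^^^^^^^^^^^^^^^^^^^^^^^^^
  File "fit.py", line 15, in <genexpr>
    f=lambda c:-sum(samp(n,ring(c,ro,h))+samp(n,ring(c,ro-5,h)) for n in ns)
                                         ~~~~^^^^^^^^^^^^^^^^^^
  File "fit.py", line 9, in samp
    p=np.array([proj(n,q) for q in P],np.float32)
                ~~~~^^^^^
  File "h.py", line 10, in proj
    e,R,f,cx,cy=cam(n); q=R.T@(np.array(p,float)-e); return np.array([cx+f*q[0]/q[2],cy+f*q[1]/q[2]])
                ~~~^^^
  File "h.py", line 5, in cam
    c=bot.get_calibration(n); f=200/np.tan(np.radians(c["vfov"])/2)
ValueError: time passes only in moves, steps and waits
```

```bash
sed -i 's/^def cam/import functools\n@functools.lru_cache\ndef cam/' h.py
python3 - <<'E'
from fit import *
for u,v in((258,159.5),(238.8,236.2)): print(unproj("top",u,v,42).round(1))
hsv=cv2.cvtColor(ims["top"],cv2.COLOR_BGR2HSV)[150:250,210:310]
m=((hsv[...,0]<16)&(hsv[...,1]>110)).astype(np.uint8); m=cv2.morphologyEx(m,2,np.ones((2,2),np.uint8))
r=cv2.minAreaRect(cv2.findNonZero(m)); print(r); b=cv2.boxPoints(r)+(210,150)
print([unproj("top",*q,44).round(1) for q in b])
for x,y in((575,163),(618,173),(632,212),(605,245),(552,194),(563,228)): print("bead",unproj("top",390+(x-400)/4,180+y/4,22).round())
E
```

```text
jar ('top',) [497.4  11.2] -138.9
jar ('scene',) [493.7  16.1] -184.9
pot ('top',) [ 452.4 -248.8] -198.3
pot ('scene',) [ 457.  -251.9] -171.4
[621.  207.8  42. ]
[425.9 244.8  42. ]
((43.38496017456055, 31.72943115234375), (5.628721714019775, 42.950374603271484), 14.534454345703125)
[array([511.2, 233.4,  44. ]), array([618.4, 212.3,  44. ]), array([615.1, 198.3,  44. ]), array([508. , 219.7,  44. ])]
bead [ 478. -242.   22.]
bead [ 472. -269.   22.]
bead [ 448. -277.   22.]
bead [ 426. -260.   22.]
bead [ 458. -227.   22.]
bead [ 436. -233.   22.]
```

```bash
cat > go.py <<'E'
import sys
from h import *
def rel(x,y,z,yaw=None):
    o=bot.get_obs(); R=Ro.from_euler("xyz",o["tcp_rot"])
    cy=o["tcp_rot"][2]; yaw=cy if yaw is None else yaw
    Rg=Ro.from_euler("xyz",[np.pi,0,yaw]); d=Rg.inv().apply(np.array([x,y,z])-o["tool_pos"])
    print("shift units",(d/80).round(3),"min rows",np.linalg.norm(d)/60,"spin units",round((cy-yaw)/0.1,2))
if __name__=="__main__": rel(*map(float,sys.argv[1:]))
E
python3 go.py 572.5 217 110 2.951
```

```text
shift units [-4.972 -2.356  1.451] min rows 7.58722470188618 spin units -2.37
```

>>> jog_arm(
  gripper=100,
  targets=[
    {"spin":-1,"xyz":[0,0,0]},
    {"spin":-1,"xyz":[0,0,0]},
    {"spin":-0.37,"xyz":[0,0,0]},
    {"xyz":[-0.7,-0.33,0.1],"spin":0},
    {"xyz":[-0.7,-0.33,0.1],"spin":0},
    {"xyz":[-0.7,-0.33,0.1],"spin":0},
    {"xyz":[-0.7,-0.33,0.1],"spin":0},
    {"xyz":[-0.7,-0.33,0.1],"spin":0},
    {"xyz":[-0.7,-0.33,0.2],"spin":0},
    {"xyz":[-0.7,-0.33,0.2],"spin":0},
  ],
)

```text
time: 1.35
tool_pos: [566.8, 222.2, 154.9]
tcp_rot: [3.141, 0.0, 2.95]
contact_force: [0.7, 0.7, 0.8]
grip_width: 91.9
finger_force: 0.0
```

>>> jog_arm(
  targets=[
    {"xyz":[-0.07,-0.05,0.2],"spin":0},
    {"xyz":[0,0,0.5],"spin":0},
    {"xyz":[0,0,0.5],"spin":0},
    {"xyz":[0,0,0.3],"spin":0},
    {"xyz":[0,0,0.19],"spin":0},
    {"xyz":[0,0,0],"spin":0},
    {"xyz":[0,0,0],"spin":0},
    {"xyz":[0,0,0],"spin":0},
    {"xyz":[0,0,0],"spin":0},
    {"xyz":[0,0,0],"spin":0},
  ],
)

```text
time: 2.6
tool_pos: [570.3, 218.6, 20.6]
tcp_rot: [3.141, 0.001, 2.951]
contact_force: [0.9, -0.8, -0.4]
grip_width: 91.6
finger_force: 0.0
```

>>> jog_arm(
  gripper=0,
  targets=[
    {"xyz":[0,0,0],"spin":0},
    {"xyz":[0,0,0],"spin":0},
    {"xyz":[0,0,0],"spin":0},
    {"xyz":[0,0,0],"spin":0},
    {"xyz":[0,0,0],"spin":0},
    {"xyz":[0,0,0],"spin":0},
    {"xyz":[0,0,-0.2],"spin":0},
    {"xyz":[0,0,-0.5],"spin":0},
    {"xyz":[0,0,-0.7],"spin":0},
    {"xyz":[0,0,-0.6],"spin":0},
  ],
)

```text
time: 3.85
tool_pos: [570.4, 218.7, 183.7]
tcp_rot: [3.14, 0.002, 2.951]
contact_force: [0.7, 0.3, -0.6]
grip_width: 1.0
finger_force: 0.0
```

Run:
```python
from h import *
for n in("top","scene"): cv2.imwrite(f"pics/{n}1.png",bot.capture(n))
t=cv2.imread("pics/top1.png")[120:280,160:360]; s=cv2.imread("pics/scene1.png")[60:260,260:460]
cv2.imwrite("pics/v1.png",cv2.convertScaleAbs(np.hstack([cv2.resize(t,(400,320)),cv2.resize(s,(320,320))]),alpha=1.5))
print(bot.get_obs())
```

```text
{'time': 3.95, 'joint_positions': array([ 2.40802333e-01,  5.27473094e-01,  1.33653519e+00,  4.30397720e-05,
        1.26462390e+00, -1.13937770e+00]), 'dq': array([ 0.00191433,  0.06022468,  0.09184357,  0.00207352, -0.07136654,
        0.0015315 ]), 'tau': array([ 1.46735448e-02, -5.19084191e+01, -2.41545671e+01, -6.72815717e-03,
        8.82546008e-01, -6.81024667e-04]), 'tool_pos': array([573.08679648, 219.41465645, 188.01324472]), 'tcp_rot': array([3.13613542, 0.01175566, 2.95093158]), 'contact_force': array([0.6211048 , 0.27045659, 0.29285587]), 'moment': array([0.0098424 , 0.04186741, 0.02707746]), 'finger_force': 0.0, 'grip_width': 0.5715045275247723}
```

View pics/v1.png

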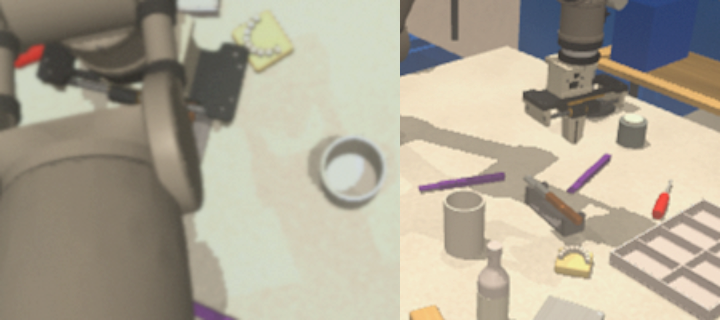

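The gripper shut on air because the lift began before the fingers had closed. The picture shows the spatula still in its rest, scene crop at (560,205). I'll retry with a narrower opening and a longer close.

>>> jog_arm(
  gripper=50,
  targets=[
    {"xyz":[0,0,0],"spin":0},
    {"xyz":[0,0,0],"spin":0},
    {"xyz":[0,0,0.4],"spin":0},
    {"xyz":[0,0,0.3],"spin":0},
    {"xyz":[0,0,0.2],"spin":0},
    {"xyz":[0,0,0],"spin":0},
    {"xyz":[0,0,0.4],"spin":0},
    {"xyz":[0,0,0.4],"spin":0},
    {"xyz":[0,0,0.3],"spin":0},
    {"xyz":[0,0,0.02],"spin":0},
  ],
)

```text
time: 5.2
tool_pos: [569.5, 218.4, 17.8]
tcp_rot: [-3.141, -0.002, 2.951]
contact_force: [-0.6, -0.5, -0.1]
grip_width: 45.8
finger_force: 0.0
```

>>> jog_arm(
  gripper=0,
  targets=[
    {"xyz":[0,0,0],"spin":0},
    {"xyz":[0,0,0],"spin":0},
    {"xyz":[0,0,0],"spin":0},
    {"xyz":[0,0,0],"spin":0},
    {"xyz":[0,0,0],"spin":0},
    {"xyz":[0,0,0],"spin":0},
    {"xyz":[0,0,0],"spin":0},
    {"xyz":[0,0,0],"spin":0},
    {"xyz":[0,0,0],"spin":0},
    {"xyz":[0,0,0],"spin":0},
  ],
)

```text
time: 6.45
tool_pos: [570.5, 218.8, 19.5]
tcp_rot: [3.141, 0.001, 2.951]
contact_force: [-0.9, -0.1, 5.4]
grip_width: 15.6
finger_force: 29.9
```

>>> jog_arm(
  targets=[
    {"xyz":[0,0,-0.2],"spin":0},
    {"xyz":[0,0,-0.3],"spin":0},
    {"xyz":[0,0,-0.4],"spin":0},
    {"xyz":[0,0,-0.5],"spin":0},
    {"xyz":[0,0,-0.5],"spin":0},
    {"xyz":[0,0,-0.3],"spin":0},
    {"xyz":[0,0,0],"spin":0},
    {"xyz":[0,0,0],"spin":0},
    {"xyz":[0,0,0],"spin":0},
    {"xyz":[0,0,0],"spin":0},
  ],
)

```text
time: 7.7
tool_pos: [569.8, 218.5, 193.6]
tcp_rot: [-3.141, -0.002, 2.951]
contact_force: [-0.0, 0.1, -0.0]
grip_width: 15.6
finger_force: 29.9
```

Run:
```python
from h import *
for n in("top","scene"): cv2.imwrite(f"pics/{n}2.png",bot.capture(n))
t=cv2.imread("pics/top2.png")[100:260,160:360]; s=cv2.imread("pics/scene2.png")[80:240,270:430]
cv2.imwrite("pics/v2.png",cv2.convertScaleAbs(np.hstack([cv2.resize(t,(350,280)),cv2.resize(s,(440,280))]),alpha=1.5))
```

```text
(no output)
```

View pics/v2.png

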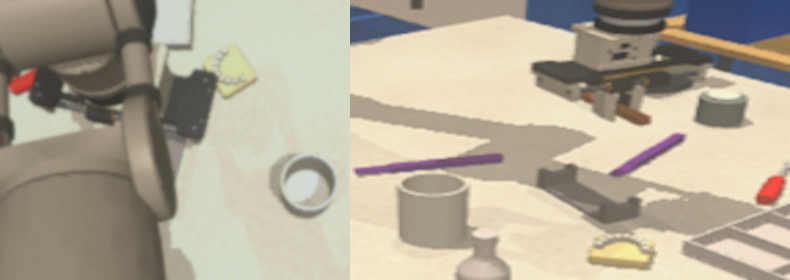

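Gripped with 30 N and still level; the scene crop shows the handle through the fingers at (620,105) and the rest empty. I'll tilt it blade-down by levering the handle end on the fixed jar rim.

>>> jog_arm(
  targets=[
    {"xyz":[0.13,-0.3,0],"spin":0},
    {"xyz":[0.27,-0.5,0],"spin":0},
    {"xyz":[0.27,-0.55,0],"spin":0},
    {"xyz":[0.27,-0.55,0],"spin":0},
    {"xyz":[0.25,-0.5,0],"spin":0},
    {"xyz":[0.195,-0.3,0.2],"spin":0},
    {"xyz":[0,0,0.3],"spin":0},
    {"xyz":[0,0,0.3],"spin":0},
    {"xyz":[0,0,0.24],"spin":0},
    {"xyz":[0,0,0],"spin":0},
  ],
)

```text
time: 9.05
tool_pos: [419.5, 27.6, 110.6]
tcp_rot: [-3.141, -0.003, 2.951]
contact_force: [-0.7, 0.2, -0.5]
grip_width: 15.5
finger_force: 29.9
```

```bash
python3 go.py 420 28 76
```

```text
shift units [-0.005  0.006  0.432] min rows 0.5764434017972492 spin units 0.0
```

>>> jog_arm(
  targets=[
    {"xyz":[0,0,0.08],"spin":0},
    {"xyz":[0,0,0.07],"spin":0},
    {"xyz":[0,0,0.06],"spin":0},
    {"xyz":[0,0,0.06],"spin":0},
    {"xyz":[0,0,0.06],"spin":0},
    {"xyz":[0,0,0.05],"spin":0},
    {"xyz":[0,0,0.05],"spin":0},
    {"xyz":[0,0,0],"spin":0},
    {"xyz":[0,0,0],"spin":0},
    {"xyz":[0,0,0],"spin":0},
  ],
)

```text
time: 10.3
tool_pos: [420.1, 27.6, 76.9]
tcp_rot: [3.142, -0.001, 2.951]
contact_force: [-0.2, 0.1, 0.8]
grip_width: 15.5
finger_force: 30.0
```

>>> jog_arm(
  targets=[
    {"xyz":[0,0,-0.3],"spin":0},
    {"xyz":[0,0,-0.5],"spin":0},
    {"xyz":[0,0,-0.6],"spin":0},
    {"xyz":[0,0,-0.5],"spin":0},
    {"xyz":[0,-0.3,0],"spin":0},
    {"xyz":[0,-0.5,0],"spin":0},
    {"xyz":[0,-0.6,0],"spin":0},
    {"xyz":[0,-0.5,0],"spin":0},
    {"xyz":[0,-0.2,0],"spin":0},
    {"xyz":[0,0,0],"spin":0},
  ],
)

```text
time: 11.55
tool_pos: [388.0, -138.0, 228.7]
tcp_rot: [3.141, -0.001, 2.948]
contact_force: [-0.9, 0.5, -1.7]
grip_width: 16.0
finger_force: 30.0
```

Run:
```python
from h import *
for n in("top","scene"): cv2.imwrite(f"pics/{n}3.png",bot.capture(n))
p=bot.get_obs()["tool_pos"]; q=proj("scene",p).astype(int); print(p,q,proj("top",p))
s=cv2.imread("pics/scene3.png")[max(0,q[1]-90):q[1]+60,q[0]-100:q[0]+100]
cv2.imwrite("pics/v3.png",cv2.convertScaleAbs(cv2.resize(s,None,fx=4,fy=4),alpha=1.6)[:600])
```

```text
[ 388.28238647 -136.84119484  228.75982014] [233 149] [412.93363585 253.31534101]
```

View pics/v3.png

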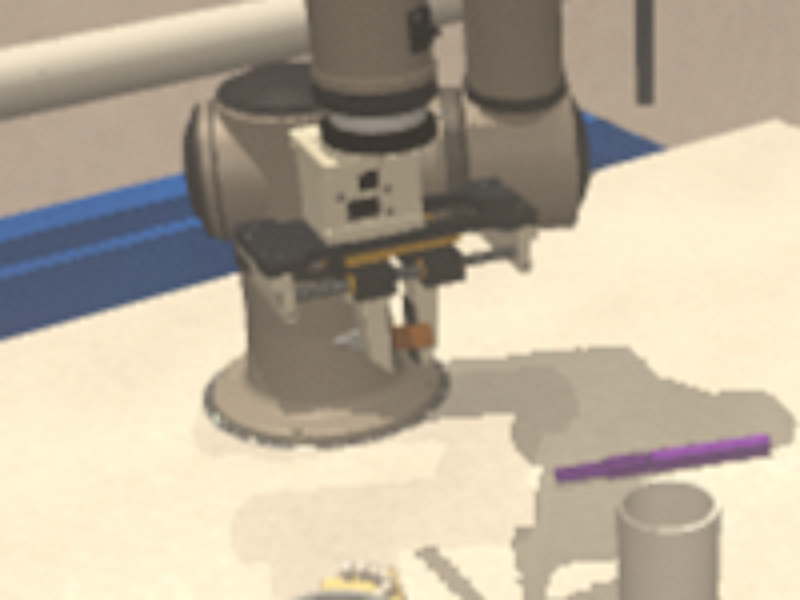

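Run:
```python
from h import *
G=np.array([388.3,-137,247.8]); b=np.array([np.cos(2.95),np.sin(2.95),0])
for t in range(-20,61,10):
    d=b*np.cos(np.radians(t))-np.array([0,0,np.sin(np.radians(t))])
    print(t,[((proj("scene",G+k*d)-(133,59))*4).round().tolist() for k in(-52,100,147)])
```

```text
-20 [[426.0, 389.0], [347.0, 243.0], [324.0, 201.0]]
-10 [[426.0, 379.0], [347.0, 262.0], [325.0, 229.0]]
0 [[426.0, 367.0], [349.0, 283.0], [327.0, 259.0]]
10 [[424.0, 355.0], [352.0, 305.0], [332.0, 291.0]]
20 [[422.0, 342.0], [356.0, 328.0], [338.0, 324.0]]
30 [[419.0, 329.0], [362.0, 351.0], [346.0, 357.0]]
40 [[415.0, 316.0], [368.0, 373.0], [356.0, 389.0]]
50 [[411.0, 303.0], [375.0, 395.0], [366.0, 419.0]]
60 [[406.0, 292.0], [384.0, 415.0], [377.0, 448.0]]
```

The crop shows the handle end at (413,335) and the blade tip at (337,340). That matches a tilt of about 25° blade-down. Next: over the pot, with the tip towards its far wall.

>>> jog_arm(
  targets=[
    {"xyz":[-0.25,-0.13,0],"spin":0},
    {"xyz":[-0.45,-0.25,0],"spin":0},
    {"xyz":[-0.55,-0.3,0],"spin":0},
    {"xyz":[-0.55,-0.3,0],"spin":0},
    {"xyz":[-0.485,-0.24,0],"spin":0},
    {"xyz":[0,0,0.3],"spin":0},
    {"xyz":[0,0,0.4],"spin":0},
    {"xyz":[0,0,0.3],"spin":0},
    {"xyz":[0,0,0],"spin":0},
    {"xyz":[0,0,0],"spin":0},
  ],
)

```text
time: 12.9
tool_pos: [550.3, -267.4, 150.1]
tcp_rot: [-3.141, 0.001, 2.952]
contact_force: [0.1, -0.3, -0.9]
grip_width: 15.6
finger_force: 30.0
```

Run:
```python
from h import *
for n in("top","scene"): cv2.imwrite(f"pics/{n}4.png",bot.capture(n))
p=bot.get_obs()["tool_pos"]; print(p)
s=cv2.imread("pics/scene4.png")[120:270,150:300]; t=cv2.imread("pics/top4.png")[150:300,370:520]
cv2.imwrite("pics/v4.png",cv2.convertScaleAbs(cv2.resize(np.hstack([s,t]),(800,400)),alpha=1.6))
G=p+[0,0,19]; b=np.array([np.cos(2.95),np.sin(2.95),0])
for t in range(10,50,10):
    d=b*np.cos(np.radians(t))-np.array([0,0,np.sin(np.radians(t))])
    print(t,[((proj("scene",G+k*d)-(150,120))*800/300).round().tolist() for k in(-52,100,147)],[((proj("top",G+k*d)-(370-150,150))*800/300).round().tolist() for k in(-52,100,147)])
```

```text
[ 550.29553975 -267.93754906  150.52110546]
10 [[219.0, 258.0], [167.0, 202.0], [153.0, 187.0]] [[666.0, 20.0], [627.0, 201.0], [614.0, 257.0]]
20 [[217.0, 249.0], [170.0, 218.0], [158.0, 210.0]] [[670.0, 20.0], [620.0, 198.0], [606.0, 250.0]]
30 [[215.0, 239.0], [175.0, 234.0], [164.0, 233.0]] [[673.0, 22.0], [615.0, 191.0], [599.0, 239.0]]
40 [[212.0, 229.0], [179.0, 251.0], [171.0, 256.0]] [[676.0, 25.0], [611.0, 182.0], [594.0, 225.0]]
```

View pics/v4.png

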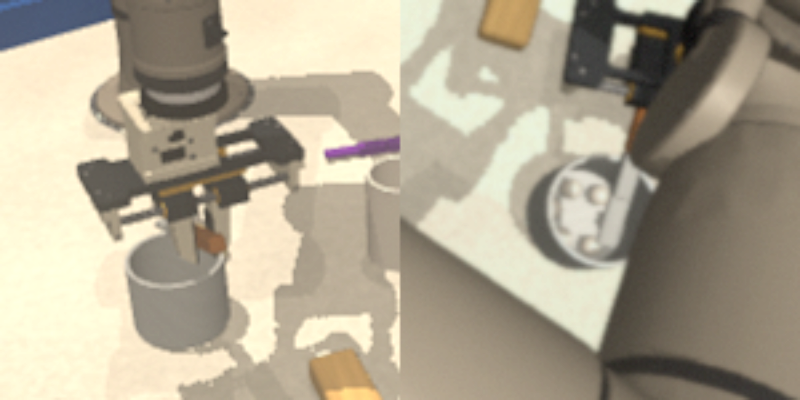

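The top crop shows the blade inside the rim, tip at (606,252), tilt about 22°. I'll lower it, press the tip on the far wall and swing the handle up along an arc.

>>> jog_arm(
  targets=[
    {"xyz":[0,0,0.2],"spin":0},
    {"xyz":[0,0,0.3],"spin":0},
    {"xyz":[0,0,0.12],"spin":0},
    {"xyz":[0.09,0,0],"spin":0},
    {"xyz":[0.07,0,0],"spin":0},
    {"xyz":[0.06,0,-0.05],"spin":0},
    {"xyz":[0.06,0,-0.09],"spin":0},
    {"xyz":[0.06,0,-0.1],"spin":0},
    {"xyz":[0.06,0,-0.1],"spin":0},
    {"xyz":[0,0,0],"spin":0},
  ],
)

```text
time: 14.25
tool_pos: [520.2, -262.8, 129.4]
tcp_rot: [-3.139, 0.008, 2.95]
contact_force: [7.1, -0.8, 2.3]
grip_width: 15.8
finger_force: 30.0
```

```bash
cat > look.py <<'E'
import sys
from h import *
k=sys.argv[1]; 
for n in("top","scene"): cv2.imwrite(f"pics/{n}{k}.png",bot.capture(n))
o=bot.get_obs();p=o["tool_pos"]; print(p,o["contact_force"],o["finger_force"])
s=cv2.imread(f"pics/scene{k}.png")[120:270,150:300]; t=cv2.imread(f"pics/top{k}.png")[150:300,370:520]
cv2.imwrite(f"pics/v{k}.png",cv2.convertScaleAbs(cv2.resize(np.hstack([s,t]),(800,400)),alpha=1.6))
G=p+[0,0,19]; b=np.array([np.cos(2.95),np.sin(2.95),0])
for t in range(10,80,10):
    d=b*np.cos(np.radians(t))-np.array([0,0,np.sin(np.radians(t))])
    print(t,[((proj("scene",G+k*d)-(150,120))*800/300).round().tolist() for k in(-52,147)],[((proj("top",G+k*d)-(370-150,150))*800/300).round().tolist() for k in(-52,147)],(G+147*d)[2])
E
python3 look.py 5
```

```text
[ 520.19641046 -262.87467478  128.77081384] [ 5.77856746 -0.96128542  2.44613695] 29.994138479232788
10 [[208.0, 260.0], [146.0, 190.0]] [[651.0, 62.0], [601.0, 294.0]] 122.24453171903008
20 [[206.0, 251.0], [151.0, 213.0]] [[655.0, 62.0], [593.0, 286.0]] 97.49385276719553
30 [[204.0, 242.0], [156.0, 235.0]] [[658.0, 64.0], [586.0, 275.0]] 74.27081383606885
40 [[201.0, 232.0], [163.0, 258.0]] [[660.0, 68.0], [582.0, 259.0]] 53.28103521214757
50 [[198.0, 223.0], [170.0, 280.0]] [[662.0, 74.0], [579.0, 241.0]] 35.16228069757908
60 [[195.0, 215.0], [178.0, 302.0]] [[664.0, 81.0], [578.0, 220.0]] 20.46507947975637
70 [[191.0, 207.0], [187.0, 322.0]] [[664.0, 90.0], [578.0, 198.0]] 9.635998580540303
```

View pics/v5.png

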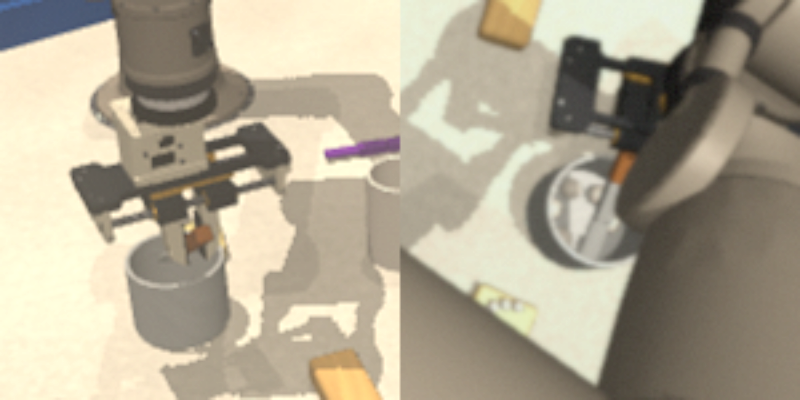

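Working: about 40° down now (wall distance gives 147·cosθ≈112), pressing at 6 N. I continue the arc to about 55°, then lower into the pot.

>>> jog_arm(
  targets=[
    {"xyz":[0.08,0,-0.1],"spin":0},
    {"xyz":[0.09,0,-0.09],"spin":0},
    {"xyz":[0.09,0,-0.08],"spin":0},
    {"xyz":[0.09,0,-0.05],"spin":0},
    {"xyz":[0,0,0],"spin":0},
    {"xyz":[-0.03,0,0.1],"spin":0},
    {"xyz":[-0.02,0,0.15],"spin":0},
    {"xyz":[0,0,0.15],"spin":0},
    {"xyz":[0,0,0.1],"spin":0},
    {"xyz":[0,0,0],"spin":0},
  ],
)

```text
time: 15.6
tool_pos: [493.9, -257.0, 111.2]
tcp_rot: [3.141, -0.002, 2.951]
contact_force: [-0.1, 0.6, 0.1]
grip_width: 15.8
finger_force: 30.0
```

```bash
python3 look.py 6
```

```text
[ 494.61788455 -257.36249392  112.24840535] [-0.47406151 -0.49250448 -0.58693394] 29.999735355377197
10 [[201.0, 259.0], [140.0, 191.0]] [[639.0, 95.0], [589.0, 324.0]] 105.72212323214126
20 [[199.0, 251.0], [145.0, 213.0]] [[642.0, 96.0], [581.0, 316.0]] 80.97144428030671
30 [[197.0, 242.0], [151.0, 235.0]] [[645.0, 99.0], [575.0, 304.0]] 57.74840534918003
40 [[194.0, 233.0], [157.0, 258.0]] [[647.0, 103.0], [571.0, 288.0]] 36.75862672525875
50 [[191.0, 224.0], [165.0, 279.0]] [[649.0, 109.0], [568.0, 269.0]] 18.639872210690257
60 [[188.0, 215.0], [172.0, 300.0]] [[650.0, 116.0], [567.0, 248.0]] 3.942670992867548
70 [[184.0, 208.0], [181.0, 320.0]] [[650.0, 125.0], [568.0, 225.0]] -6.8864099063485185
```

View pics/v6.png

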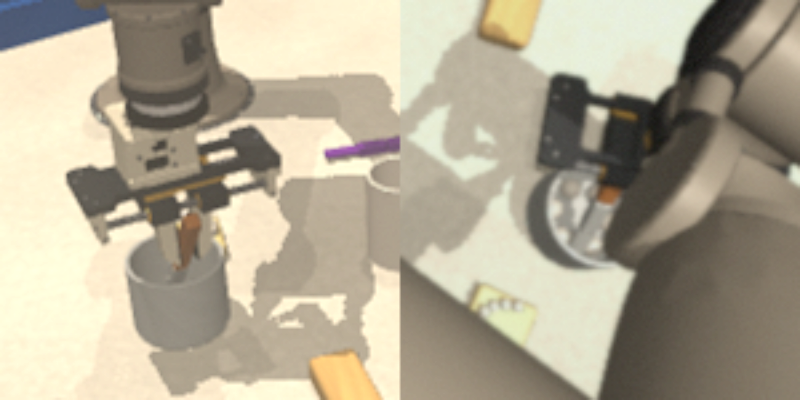

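Now the handle end is at scene crop (190,218), which means about 56° down with the tip near the floor and no load on it. I release it and let it settle.

>>> jog_arm(
  gripper=45,
  targets=[
    {"xyz":[0,0,0],"spin":0},
    {"xyz":[0,0,0],"spin":0},
    {"xyz":[0,0,0],"spin":0},
    {"xyz":[0,0,0],"spin":0},
    {"xyz":[0,0,0],"spin":0},
    {"xyz":[0,0,0],"spin":0},
    {"xyz":[0,0,0],"spin":0},
    {"xyz":[0,0,0],"spin":0},
    {"xyz":[0,0,0],"spin":0},
    {"xyz":[0,0,0],"spin":0},
  ],
)

```text
time: 16.95
tool_pos: [494.5, -257.3, 112.2]
tcp_rot: [3.141, -0.0, 2.951]
contact_force: [-0.2, 0.4, 0.4]
grip_width: 41.4
finger_force: 0.0
```

Run:
```python
from h import *
for n in("top","scene"): cv2.imwrite(f"pics/{n}7.png",bot.capture(n))
s=cv2.imread(f"pics/scene7.png")[130:260,160:290]; t=cv2.imread(f"pics/top7.png")[150:280,400:530]
cv2.imwrite(f"pics/v7.png",cv2.convertScaleAbs(cv2.resize(np.hstack([s,t]),(800,400),interpolation=2),alpha=1.6))
b=np.array([np.cos(2.95),np.sin(2.95),0]); pot=np.array([454,-250,0]); k=800/260
for a in (30,35,40,45):
  tip=pot+41*b+[0,0,9]; d=-b*np.sin(np.radians(a))+np.array([0,0,np.cos(np.radians(a))])
  e=tip+200*d; print(a,e.round(),((proj("scene",e)-(160,130))*k).round(),((proj("top",e)-(270,150))*k).round())
```

```text
30 [ 512. -261.  182.] [181. 207.] [598. 144.]
35 [ 526. -264.  173.] [188. 225.] [597. 127.]
40 [ 540. -267.  162.] [195. 244.] [594. 111.]
45 [ 553. -269.  150.] [202. 264.] [591.  97.]
```

View pics/v7.png

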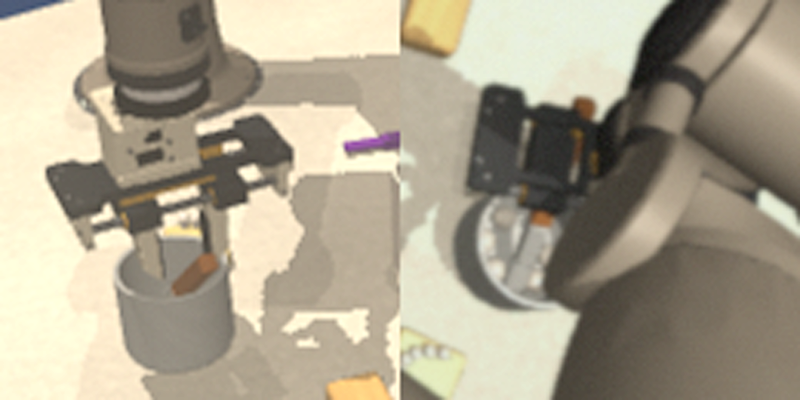

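The view shows the spatula standing alone in the pot: handle end at top crop (585,105) and scene crop (211,260), lean about 42°. I triangulate the end from those two points.

```bash
python3 - <<'E'
from h import *
from scipy.optimize import least_squares
k=800/260
T=np.array([400+(585-400)/k,150+105/k]); S=np.array([160+211/k,130+260/k])
r=least_squares(lambda p:np.r_[proj("top",p)-T,proj("scene",p)-S],[540,-267,160]); print(r.x.round(1),r.fun.round(1))
# orange blobs for check
for n,(x0,y0,x1,y1) in dict(top=(440,170,480,235),scene=(200,190,240,235)).items():
    h=cv2.cvtColor(cv2.imread(f"pics/{n}7.png")[y0:y1,x0:x1],cv2.COLOR_BGR2HSV); m=((h[...,0]<14)&(h[...,1]>120)).astype(np.uint8)
    c,l,s,ce=cv2.connectedComponentsWithStats(m); print(n,[(s[i].tolist(),(ce[i]+(x0,y0)).round(1).tolist()) for i in range(1,c) if s[i,4]>6])
E
python3 go.py 521 -262.5 121
```

```text
[ 548.4 -262.8  149.6] [-1.1 -0.7 -1.5 -0.2]
top [([17, 13, 5, 6, 12], [459.2, 185.2])]
scene [([25, 23, 5, 5, 19], [226.8, 215.1])]
shift units [-0.338 -0.001 -0.11 ] min rows 0.4737856846052761 spin units 0.0
```

>>> jog_arm(
  targets=[
    {"xyz":[-0.13,0.02,0],"spin":0},
    {"xyz":[-0.15,0.02,0],"spin":0},
    {"xyz":[-0.15,0.015,0.01],"spin":0},
    {"xyz":[0,0,0],"spin":0},
    {"xyz":[0,0,0],"spin":0},
    {"xyz":[0,0,0],"spin":0},
    {"xyz":[0,0,0],"spin":0},
    {"xyz":[0,0,0],"spin":0},
    {"xyz":[0,0,0],"spin":0},
    {"xyz":[0,0,0],"spin":0},
  ],
)

```text
time: 18.3
tool_pos: [529.1, -259.5, 111.4]
tcp_rot: [3.142, 0.0, 2.951]
contact_force: [-0.1, 0.2, 0.2]
grip_width: 41.2
finger_force: 0.0
```

>>> jog_arm(
  gripper=0,
  targets=[
    {"xyz":[0,0,0],"spin":0},
    {"xyz":[0,0,0],"spin":0},
    {"xyz":[0,0,0],"spin":0},
    {"xyz":[0,0,0],"spin":0},
    {"xyz":[0,0,0],"spin":0},
    {"xyz":[0,0,0],"spin":0},
    {"xyz":[0,0,0],"spin":0},
    {"xyz":[0,0,0],"spin":0},
    {"xyz":[0,0,0],"spin":0},
    {"xyz":[0,0,0],"spin":0},
  ],
)

```text
time: 19.55
tool_pos: [529.1, -259.5, 111.4]
tcp_rot: [-3.142, 0.0, 2.951]
contact_force: [0.0, -1.3, 0.7]
grip_width: 16.2
finger_force: 29.9
```

>>> jog_arm(
  targets=[
    {"xyz":[0.12,0,-0.15],"spin":0},
    {"xyz":[0.15,0,-0.13],"spin":0},
    {"xyz":[0.16,0,-0.1],"spin":0},
    {"xyz":[0.17,0,-0.1],"spin":0},
    {"xyz":[0.17,0,-0.07],"spin":0},
    {"xyz":[0.18,0,-0.06],"spin":0},
    {"xyz":[0.18,0,-0.03],"spin":0},
    {"xyz":[0.19,0,-0.03],"spin":0},
    {"xyz":[0.1,0,0],"spin":0},
    {"xyz":[0,0,0],"spin":0},
  ],
)

```text
time: 20.8
tool_pos: [416.9, -237.9, 165.0]
tcp_rot: [3.141, -0.001, 2.95]
contact_force: [0.8, -1.8, -0.0]
grip_width: 15.6
finger_force: 30.0
```

```bash
cat > vis.py <<'E'
import sys
from h import *
# tilt search: compare spatula colours along hypothesised axis
k=sys.argv[1]; L=float(sys.argv[2])
for n in("top","scene"): cv2.imwrite(f"pics/{n}{k}.png",bot.capture(n))
o=bot.get_obs(); p=o["tool_pos"]; print(p.round(1),o["contact_force"].round(1),o["finger_force"])
G=p+[0,0,19]
for n in("top","scene"):
    im=cv2.imread(f"pics/{n}{k}.png"); h=cv2.cvtColor(im,cv2.COLOR_BGR2HSV)
    q=proj(n,G).astype(int); x0,y0=q-45
    hh=h[max(y0,0):q[1]+45,x0:q[0]+45]; m=((hh[...,0]<14)&(hh[...,1]>115)).astype(np.uint8)
    c,l,s,ce=cv2.connectedComponentsWithStats(m)
    print(n,"G",q,[(s[i].tolist(),(ce[i]+(x0,max(y0,0))).round(1).tolist()) for i in range(1,c) if s[i,4]>4])
for t in (0,10,20,30):
    print(t,[(n,proj(n,G+d*np.array([-np.cos(2.95)*np.sin(np.radians(t)),-np.sin(2.95)*np.sin(np.radians(t)),np.cos(np.radians(t))])).round(1).tolist()) for n in("scene","top") for d in(200-L,0,90-L)])
E
python3 vis.py 8 172
```

```text
[ 417.2 -237.8  164.7] [ 1.6 -1.6 -0.4] 29.999470710754395
top G [455 241] []
scene G [208 178] [([43, 37, 6, 10, 35], [208.6, 173.9]), ([45, 47, 5, 12, 23], [209.8, 185.4]), ([47, 58, 4, 5, 9], [211.9, 193.2]), ([48, 71, 4, 2, 6], [212.3, 204.5])]
0 [('scene', [207.0, 169.8]), ('scene', [208.3, 178.7]), ('scene', [211.7, 203.7]), ('top', [460.3, 240.3]), ('top', [455.5, 241.1]), ('top', [442.9, 243.1])]
10 [('scene', [207.6, 170.7]), ('scene', [208.3, 178.7]), ('scene', [210.0, 200.8]), ('top', [460.6, 237.9]), ('top', [455.5, 241.1]), ('top', [442.1, 249.2])]
20 [('scene', [208.3, 171.9]), ('scene', [208.3, 178.7]), ('scene', [208.2, 197.3]), ('top', [460.8, 235.7]), ('top', [455.5, 241.1]), ('top', [441.6, 255.1])]
30 [('scene', [208.9, 173.3]), ('scene', [208.3, 178.7]), ('scene', [206.5, 193.4]), ('top', [460.7, 233.6]), ('top', [455.5, 241.1]), ('top', [441.6, 260.7])]
```

Numeric check on the orange pixels: from (208.6,169) to (212.3,205), matching the upright prediction, with the tip about 12 mm above the table at the wall. Now I stir at 29 mm radius, two calls per turn.

>>> jog_arm(
  targets=[
    {"xyz":[-0.138,0.052,0],"spin":0},
    {"xyz":[-0.051,0.101,0],"spin":0},
    {"xyz":[-0.08,0.08,0],"spin":0},
    {"xyz":[-0.101,0.051,0],"spin":0},
    {"xyz":[-0.112,0.018,0],"spin":0},
    {"xyz":[-0.112,-0.018,0],"spin":0},
    {"xyz":[-0.101,-0.051,0],"spin":0},
    {"xyz":[-0.08,-0.08,0],"spin":0},
    {"xyz":[-0.051,-0.101,0],"spin":0},
    {"xyz":[-0.018,-0.112,0],"spin":0},
  ],
)

```text
time: 22.15
tool_pos: [483.3, -256.4, 165.0]
tcp_rot: [-3.142, 0.001, 2.951]
contact_force: [-0.4, 0.1, -2.0]
grip_width: 16.0
finger_force: 30.0
```

```bash
python3 vis.py 9 172
```

```text
[ 483.4 -257.   165.2] [-0.1  0.9 -0.9] 29.99925345182419
top G [463 209] []
scene G [214 191] [([43, 37, 6, 6, 18], [214.7, 184.8]), ([44, 44, 2, 6, 7], [213.9, 192.1]), ([48, 64, 3, 4, 5], [218.2, 211.4])]
0 [('scene', [213.3, 182.1]), ('scene', [214.5, 191.3]), ('scene', [217.8, 216.8]), ('top', [468.5, 208.0]), ('top', [463.4, 209.9]), ('top', [450.3, 214.7])]
10 [('scene', [213.9, 183.1]), ('scene', [214.5, 191.3]), ('scene', [216.0, 213.7]), ('top', [468.8, 205.8]), ('top', [463.4, 209.9]), ('top', [449.5, 220.6])]
20 [('scene', [214.6, 184.4]), ('scene', [214.5, 191.3]), ('scene', [214.1, 210.0]), ('top', [468.9, 203.7]), ('top', [463.4, 209.9]), ('top', [449.1, 226.2])]
30 [('scene', [215.3, 185.9]), ('scene', [214.5, 191.3]), ('scene', [212.3, 205.9]), ('top', [468.8, 201.8]), ('top', [463.4, 209.9]), ('top', [449.1, 231.5])]
```

>>> jog_arm(
  targets=[
    {"xyz":[0.018,-0.112,0],"spin":0},
    {"xyz":[0.051,-0.101,0],"spin":0},
    {"xyz":[0.08,-0.08,0],"spin":0},
    {"xyz":[0.101,-0.051,0],"spin":0},
    {"xyz":[0.112,-0.018,0],"spin":0},
    {"xyz":[0.112,0.018,0],"spin":0},
    {"xyz":[0.101,0.051,0],"spin":0},
    {"xyz":[0.08,0.08,0],"spin":0},
    {"xyz":[0.051,0.101,0],"spin":0},
    {"xyz":[0.018,0.112,0],"spin":0},
  ],
)

```text
time: 23.5
tool_pos: [425.1, -243.3, 164.6]
tcp_rot: [3.141, -0.003, 2.951]
contact_force: [-0.4, 0.5, -1.0]
grip_width: 15.7
finger_force: 30.0
```

>>> jog_arm(
  targets=[
    {"xyz":[-0.018,0.112,0],"spin":0},
    {"xyz":[-0.051,0.101,0],"spin":0},
    {"xyz":[-0.08,0.08,0],"spin":0},
    {"xyz":[-0.101,0.051,0],"spin":0},
    {"xyz":[-0.112,0.018,0],"spin":0},
    {"xyz":[-0.112,-0.018,0],"spin":0},
    {"xyz":[-0.101,-0.051,0],"spin":0},
    {"xyz":[-0.08,-0.08,0],"spin":0},
    {"xyz":[-0.051,-0.101,0],"spin":0},
    {"xyz":[-0.018,-0.112,0],"spin":0},
  ],
)

```text
time: 24.75
tool_pos: [482.8, -256.3, 164.9]
tcp_rot: [-3.142, -0.0, 2.951]
contact_force: [-3.1, 0.8, -0.0]
grip_width: 16.0
finger_force: 30.0
```

```bash
python3 vis.py 10 172
```

```text
[ 482.7 -256.8  164.9] [-2.1  0.6 -1.1] 30.00110149383545
top G [463 210] []
scene G [214 191] [([43, 37, 6, 7, 21], [214.2, 184.9]), ([44, 45, 4, 8, 12], [214.3, 194.2])]
0 [('scene', [213.2, 182.0]), ('scene', [214.4, 191.2]), ('scene', [217.7, 216.8]), ('top', [468.4, 208.4]), ('top', [463.3, 210.3]), ('top', [450.2, 215.1])]
10 [('scene', [213.8, 183.1]), ('scene', [214.4, 191.2]), ('scene', [215.9, 213.7]), ('top', [468.7, 206.2]), ('top', [463.3, 210.3]), ('top', [449.4, 220.9])]
20 [('scene', [214.5, 184.3]), ('scene', [214.4, 191.2]), ('scene', [214.0, 210.0]), ('top', [468.8, 204.1]), ('top', [463.3, 210.3]), ('top', [449.0, 226.6])]
30 [('scene', [215.2, 185.8]), ('scene', [214.4, 191.2]), ('scene', [212.2, 205.8]), ('top', [468.7, 202.2]), ('top', [463.3, 210.3]), ('top', [449.0, 231.9])]
```

>>> jog_arm(
  targets=[
    {"xyz":[0.018,-0.112,0],"spin":0},
    {"xyz":[0.051,-0.101,0],"spin":0},
    {"xyz":[0.08,-0.08,0],"spin":0},
    {"xyz":[0.101,-0.051,0],"spin":0},
    {"xyz":[0.112,-0.018,0],"spin":0},
    {"xyz":[0.112,0.018,0],"spin":0},
    {"xyz":[0.101,0.051,0],"spin":0},
    {"xyz":[0.08,0.08,0],"spin":0},
    {"xyz":[0.051,0.101,0],"spin":0},
    {"xyz":[0.018,0.112,0],"spin":0},
  ],
)

```text
time: 26.1
tool_pos: [426.0, -244.5, 165.2]
tcp_rot: [-3.141, 0.001, 2.95]
contact_force: [-0.4, 0.2, -1.3]
grip_width: 15.7
finger_force: 29.8
```

>>> jog_arm(
  targets=[
    {"xyz":[-0.018,0.112,0],"spin":0},
    {"xyz":[-0.051,0.101,0],"spin":0},
    {"xyz":[-0.08,0.08,0],"spin":0},
    {"xyz":[-0.101,0.051,0],"spin":0},
    {"xyz":[-0.112,0.018,0],"spin":0},
    {"xyz":[-0.112,-0.018,0],"spin":0},
    {"xyz":[-0.101,-0.051,0],"spin":0},
    {"xyz":[-0.08,-0.08,0],"spin":0},
    {"xyz":[-0.051,-0.101,0],"spin":0},
    {"xyz":[-0.018,-0.112,0],"spin":0},
  ],
)

```text
time: 27.35
tool_pos: [483.4, -255.1, 164.9]
tcp_rot: [3.139, 0.0, 2.95]
contact_force: [-0.3, 5.5, -0.7]
grip_width: 15.7
finger_force: 30.0
```

>>> jog_arm(
  targets=[
    {"xyz":[0.018,-0.112,0],"spin":0},
    {"xyz":[0.051,-0.101,0],"spin":0},
    {"xyz":[0.08,-0.08,0],"spin":0},
    {"xyz":[0.101,-0.051,0],"spin":0},
    {"xyz":[0.112,-0.018,0],"spin":0},
    {"xyz":[0.112,0.018,0],"spin":0},
    {"xyz":[0.101,0.051,0],"spin":0},
    {"xyz":[0.08,0.08,0],"spin":0},
    {"xyz":[0.051,0.101,0],"spin":0},
    {"xyz":[0.018,0.112,0],"spin":0},
  ],
)

```text
time: 28.6
tool_pos: [426.2, -244.7, 165.3]
tcp_rot: [-3.14, 0.001, 2.95]
contact_force: [0.9, -0.2, -0.5]
grip_width: 15.8
finger_force: 29.7
```

>>> jog_arm(
  targets=[
    {"xyz":[-0.018,0.112,0],"spin":0},
    {"xyz":[-0.051,0.101,0],"spin":0},
    {"xyz":[-0.08,0.08,0],"spin":0},
    {"xyz":[-0.101,0.051,0],"spin":0},
    {"xyz":[-0.112,0.018,0],"spin":0},
    {"xyz":[-0.112,-0.018,0],"spin":0},
    {"xyz":[-0.101,-0.051,0],"spin":0},
    {"xyz":[-0.08,-0.08,0],"spin":0},
    {"xyz":[-0.051,-0.101,0],"spin":0},
    {"xyz":[-0.018,-0.112,0],"spin":0},
  ],
)

```text
time: 29.85
tool_pos: [484.1, -256.4, 165.3]
tcp_rot: [-3.141, 0.003, 2.951]
contact_force: [-1.3, 0.3, -0.3]
grip_width: 15.7
finger_force: 30.0
```

```bash
python3 vis.py 11 172
```

```text
[ 483.7 -256.8  165.3] [ 0.7  0.1 -1.2] 29.99607414007187
top G [463 209] []
scene G [214 191] [([43, 37, 8, 21, 64], [215.2, 191.8]), ([47, 57, 4, 4, 12], [217.7, 204.3]), ([47, 63, 6, 11, 27], [218.4, 214.7])]
0 [('scene', [213.4, 182.0]), ('scene', [214.6, 191.3]), ('scene', [217.9, 216.8]), ('top', [468.4, 207.9]), ('top', [463.4, 209.8]), ('top', [450.2, 214.6])]
10 [('scene', [214.0, 183.1]), ('scene', [214.6, 191.3]), ('scene', [216.1, 213.7]), ('top', [468.7, 205.7]), ('top', [463.4, 209.8]), ('top', [449.5, 220.5])]
20 [('scene', [214.7, 184.4]), ('scene', [214.6, 191.3]), ('scene', [214.2, 210.0]), ('top', [468.8, 203.6]), ('top', [463.4, 209.8]), ('top', [449.1, 226.1])]
30 [('scene', [215.4, 185.9]), ('scene', [214.6, 191.3]), ('scene', [212.4, 205.8]), ('top', [468.7, 201.6]), ('top', [463.4, 209.8]), ('top', [449.1, 231.4])]
```

Upright throughout and 3.5 turns done. Now I lift clear and carry it over the jar.

>>> jog_arm(
  targets=[
    {"xyz":[0.15,0,0],"spin":0},
    {"xyz":[0,0,-0.08],"spin":0},
    {"xyz":[0,0,-0.15],"spin":0},
    {"xyz":[0,0,-0.22],"spin":0},
    {"xyz":[0,0,-0.3],"spin":0},
    {"xyz":[0,0,-0.35],"spin":0},
    {"xyz":[0,0,-0.35],"spin":0},
    {"xyz":[0,0,-0.25],"spin":0},
    {"xyz":[0,0,-0.1],"spin":0},
    {"xyz":[0,0,0],"spin":0},
  ],
)

```text
time: 31.2
tool_pos: [471.3, -253.2, 309.5]
tcp_rot: [-3.141, 0.001, 2.951]
contact_force: [0.5, 0.0, -1.4]
grip_width: 15.7
finger_force: 30.0
```

```bash
python3 vis.py 12 172; python3 go.py 496 13 309
```

```text
[ 470.9 -253.   308.3] [-0.6  0.3 -1.3] 29.996188580989838
top G [491 205] []
scene G [206 139] [([43, 35, 11, 42, 180], [209.0, 147.1])]
0 [('scene', [205.5, 128.4]), ('scene', [206.9, 139.0]), ('scene', [210.7, 168.4]), ('top', [499.3, 203.3]), ('top', [491.9, 205.8]), ('top', [473.3, 211.9])]
10 [('scene', [206.1, 129.3]), ('scene', [206.9, 139.0]), ('scene', [208.8, 165.5]), ('top', [499.6, 200.5]), ('top', [491.9, 205.8]), ('top', [472.4, 218.9])]
20 [('scene', [206.8, 130.6]), ('scene', [206.9, 139.0]), ('scene', [206.9, 161.9]), ('top', [499.6, 198.0]), ('top', [491.9, 205.8]), ('top', [472.2, 225.6])]
30 [('scene', [207.5, 132.1]), ('scene', [206.9, 139.0]), ('scene', [205.0, 157.7]), ('top', [499.4, 195.7]), ('top', [491.9, 205.8]), ('top', [472.4, 231.9])]
shift units [ 0.323  3.324 -0.009] min rows 4.452508581370371 spin units 0.0
```

>>> jog_arm(
  targets=[
    {"xyz":[0.02,0.2,0],"spin":0},
    {"xyz":[0.03,0.35,0],"spin":0},
    {"xyz":[0.04,0.45,0],"spin":0},
    {"xyz":[0.05,0.5,0],"spin":0},
    {"xyz":[0.05,0.5,0],"spin":0},
    {"xyz":[0.05,0.5,0],"spin":0},
    {"xyz":[0.04,0.45,0],"spin":0},
    {"xyz":[0.04,0.27,0],"spin":0},
    {"xyz":[0,0.1,0],"spin":0},
    {"xyz":[0,0,0],"spin":0},
  ],
)

```text
time: 32.55
tool_pos: [496.2, 12.8, 308.8]
tcp_rot: [-3.142, -0.0, 2.952]
contact_force: [0.3, -0.0, -1.6]
grip_width: 15.9
finger_force: 30.0
```

```bash
python3 vis.py 13 172
python3 - <<'E'
from h import *
t=cv2.imread("pics/top13.png"); print("pot mean diff", )
g=cv2.cvtColor(t,cv2.COLOR_BGR2GRAY)[200:260,412:472]; c=cv2.HoughCircles(cv2.resize(g,None,fx=6,fy=6,interpolation=2),3,1.5,35,param1=60,param2=0.5 if False else 22,minRadius=20,maxRadius=34) if False else cv2.HoughCircles(cv2.resize(g,None,fx=6,fy=6,interpolation=2),cv2.HOUGH_GRADIENT,1.5,40,param1=60,param2=22,minRadius=20,maxRadius=34)
if c is not None:
    for x,y,r in c[0][:12]: print(unproj("top",412+x/6,200+y/6,20).round(),round(r/6,1))
E
```

```text
[496.3  11.9 308.9] [-0.4 -0.4 -1.1] 29.996038377285004
top G [341 187] []
scene G [298 115] [([45, 36, 5, 35, 95], [300.6, 120.6]), ([46, 72, 3, 3, 6], [300.3, 143.3])]
0 [('scene', [298.1, 105.5]), ('scene', [298.1, 115.3]), ('scene', [298.2, 142.5]), ('top', [342.1, 184.5]), ('top', [341.1, 187.8]), ('top', [338.6, 195.8])]
10 [('scene', [299.0, 106.3]), ('scene', [298.1, 115.3]), ('scene', [295.8, 140.1]), ('top', [342.7, 181.8]), ('top', [341.1, 187.8]), ('top', [337.2, 202.7])]
20 [('scene', [299.8, 107.3]), ('scene', [298.1, 115.3]), ('scene', [293.6, 137.0]), ('top', [343.2, 179.3]), ('top', [341.1, 187.8]), ('top', [335.8, 209.3])]
30 [('scene', [300.6, 108.6]), ('scene', [298.1, 115.3]), ('scene', [291.5, 133.4]), ('top', [343.7, 177.1]), ('top', [341.1, 187.8]), ('top', [334.5, 215.4])]
pot mean diff
[ 471. -282.   20.] 3.6
```

>>> jog_arm(
  targets=[
    {"xyz":[0,0,0.2],"spin":0},
    {"xyz":[0,0,0.3],"spin":0},
    {"xyz":[0,0,0.35],"spin":0},
    {"xyz":[0,0,0.35],"spin":0},
    {"xyz":[0,0,0.3],"spin":0},
    {"xyz":[0,0,0.2],"spin":0},
    {"xyz":[0,0,0.08],"spin":0},
    {"xyz":[0,0,0],"spin":0},
    {"xyz":[0,0,0],"spin":0},
    {"xyz":[0,0,0],"spin":0},
  ],
)

```text
time: 33.9
tool_pos: [496.7, 12.4, 167.3]
tcp_rot: [3.141, 0.001, 2.951]
contact_force: [0.1, 0.4, -0.6]
grip_width: 16.0
finger_force: 30.0
```

>>> jog_arm(
  targets=[
    {"xyz":[0.1,0,0],"spin":0},
    {"xyz":[0.1,0,0],"spin":0},
    {"xyz":[0.1,0,0],"spin":0},
    {"xyz":[0.08,0,0.01],"spin":0},
    {"xyz":[0.08,0,0.02],"spin":0},
    {"xyz":[0.08,0,0.03],"spin":0},
    {"xyz":[0.08,0,0.04],"spin":0},
    {"xyz":[0,0,0],"spin":0},
    {"xyz":[0,0,0],"spin":0},
    {"xyz":[0,0,0],"spin":0},
  ],
)

```text
time: 35.15
tool_pos: [448.3, 21.8, 159.0]
tcp_rot: [3.141, 0.001, 2.951]
contact_force: [4.6, -0.2, 2.8]
grip_width: 15.2
finger_force: 30.0
```

```bash
sed -i 's/(0,10,20,30)/(0,-10,-20,-30)/;s/for t in (0, 10/&/' vis.py; python3 vis.py 14 172
```

```text
[448.   21.8 158.8] [ 4.  -0.7  2.6] 29.99567002058029
top G [331 223] []
scene G [290 156] [([45, 37, 9, 37, 132], [294.3, 165.7])]
0 [('scene', [290.5, 148.0]), ('scene', [290.6, 156.4]), ('scene', [290.9, 179.7]), ('top', [332.4, 222.3]), ('top', [331.9, 223.7]), ('top', [330.6, 227.3])]
-10 [('scene', [289.7, 147.5]), ('scene', [290.6, 156.4]), ('scene', [293.0, 181.5]), ('top', [331.9, 224.7]), ('top', [331.9, 223.7]), ('top', [331.9, 221.3])]
-20 [('scene', [289.0, 147.2]), ('scene', [290.6, 156.4]), ('scene', [295.1, 182.5]), ('top', [331.4, 227.0]), ('top', [331.9, 223.7]), ('top', [333.2, 215.4])]
-30 [('scene', [288.4, 147.2]), ('scene', [290.6, 156.4]), ('scene', [297.1, 182.8]), ('top', [330.9, 229.2]), ('top', [331.9, 223.7]), ('top', [334.5, 209.6])]
```

>>> jog_arm(
  gripper=50,
  targets=[
    {"xyz":[0,0,0],"spin":0},
    {"xyz":[0,0,0],"spin":0},
    {"xyz":[0,0,0],"spin":0},
    {"xyz":[0,0,0],"spin":0},
    {"xyz":[0,0,0],"spin":0},
    {"xyz":[0,0,0],"spin":0},
    {"xyz":[0,0,0],"spin":0},
    {"xyz":[0,0,0],"spin":0},
    {"xyz":[0,0,0],"spin":0},
    {"xyz":[0,0,0],"spin":0},
  ],
)

```text
time: 36.5
tool_pos: [447.7, 21.8, 158.7]
tcp_rot: [3.142, 0.0, 2.951]
contact_force: [0.5, -0.7, 0.7]
grip_width: 45.8
finger_force: 0.0
```

>>> jog_arm(
  targets=[
    {"xyz":[0,0,-0.15],"spin":0},
    {"xyz":[0,0,-0.3],"spin":0},
    {"xyz":[0,0,-0.4],"spin":0},
    {"xyz":[0,0,-0.4],"spin":0},
    {"xyz":[0,0.4,-0.2],"spin":0},
    {"xyz":[0,0.5,0],"spin":0},
    {"xyz":[0,0.6,0],"spin":0},
    {"xyz":[0,0.5,0],"spin":0},
    {"xyz":[0,0.4,0],"spin":0},
    {"xyz":[0,0,0],"spin":0},
  ],
)

```text
time: 37.75
tool_pos: [484.1, 212.1, 275.1]
tcp_rot: [3.141, 0.0, 2.954]
contact_force: [0.2, 0.2, 0.6]
grip_width: 45.8
finger_force: 0.0
```

Run:
```python
from h import *
for n in("top","scene"): cv2.imwrite(f"pics/{n}15.png",bot.capture(n))
for n,(x0,y0,x1,y1) in dict(top=(290,150,390,270),scene=(260,120,340,220)).items():
    h=cv2.cvtColor(cv2.imread(f"pics/{n}15.png")[y0:y1,x0:x1],cv2.COLOR_BGR2HSV); m=((h[...,0]<14)&(h[...,1]>115)).astype(np.uint8)
    c,l,s,ce=cv2.connectedComponentsWithStats(m); print(n,[((s[i,:2]+(x0,y0)).tolist(),s[i,2:].tolist()) for i in range(1,c) if s[i,4]>6])
b=np.array([np.cos(2.951),np.sin(2.951),0]); jar=np.array([496,13,0])
for a in(15,20,25,30):
    d=b*np.sin(np.radians(a))+np.array([0,0,np.cos(np.radians(a))]); tip=jar-30*b+[0,0,8]
    print(a,[proj(n,tip+k*d).round(1).tolist() for n in("top","scene") for k in(200,90)])
t=cv2.cvtColor(cv2.imread("pics/top15.png")[205:255,418:468],6); t0=cv2.cvtColor(cv2.imread("pics/top0.png")[205:255,418:468],6)
print("bead px bright",(t>165).sum(),(t0>165).sum(),"diff",np.abs(t.astype(int)-t0).mean())
print(bot.get_obs()["tool_pos"],bot.get_obs()["finger_force"])
```

```text
top [([334, 215], [4, 4, 7])]
scene [([290, 151], [9, 37, 139])]
15 [[334.8, 209.8], [335.3, 204.3], [294.9, 153.1], [299.5, 188.3]]
20 [[333.0, 217.9], [334.6, 207.5], [292.3, 152.4], [298.3, 187.8]]
25 [[331.3, 225.8], [333.9, 210.7], [289.8, 152.1], [297.2, 187.5]]
30 [[329.6, 233.4], [333.3, 213.7], [287.5, 152.4], [296.1, 187.5]]
bead px bright 0 0 diff 16.882
[483.9488469  210.11508197 275.0006456 ] 0.0
```

Run:
```python
from h import *
from scipy.ndimage import maximum_filter
f=cam("top")[2]
for k in("0","15"):
    g=cv2.cvtColor(cv2.imread(f"pics/top{k}.png"),6).astype(np.float32)
    s=cv2.resize(g[200:262,410:476],None,fx=4,fy=4,interpolation=2)
    r=16; T=np.zeros((45,45),np.float32); cv2.circle(T,(22,22),r,1,-1); T[:]=cv2.GaussianBlur(T,(0,0),3)
    m=cv2.matchTemplate(s,T,cv2.TM_CCOEFF_NORMED); pk=(m==maximum_filter(m,21))&(m>.35)
    o=sorted([(round(float(m[y,x]),2),(unproj("top",410+(x+22)/4,200+(y+22)/4,18)[:2]-(454,-250)).round().tolist()) for y,x in np.argwhere(pk)],reverse=True)
    print(k,[q for q in o if np.hypot(*q[1])<42])
```

```text
0 [(0.63, [-9.0, -33.0]), (0.62, [31.0, 0.0]), (0.57, [15.0, -24.0]), (0.46, [7.0, 19.0]), (0.46, [2.0, -5.0]), (0.46, [-23.0, 10.0]), (0.46, [-25.0, -15.0])]
15 [(0.53, [-1.0, -40.0]), (0.52, [30.0, -11.0]), (0.51, [19.0, -34.0]), (0.44, [33.0, 7.0]), (0.44, [-16.0, 14.0]), (0.43, [1.0, -14.0]), (0.42, [-16.0, -2.0]), (0.42, [-21.0, -36.0]), (0.41, [7.0, 19.0]), (0.36, [-36.0, -1.0])]
```

The beads have shifted, and the spatula leans about 23° in the jar. Handing in.

```bash
python3 -c "
from plant import bot
print(bot.close_job())"
```

```text
the job is handed in; nothing more can be done
None
```

I handed the job in at about 38 s of the 72 s allowed, but no verdict came back. The spatula was stood in the pot, let go, retaken by the handle top and stirred 3.5 turns. It now stands let go in the white jar, leaning about 23°; the beads look shifted, but I could not confirm all six by count.

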